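Seat the plug gauge in a bicycle head tube

TASK

Check the bore of the bicycle head tube clamped on the bench: take the wider of the two steel plug gauges by its handle, lean it clearly (some 15 degrees) and put the lower edge of its foot into the mouth of the tube first, then straighten it and slide it down, still in the grip, until its collar rests on the rim all round, and let go. Do not drop it in, and leave the thinner gauge standing where it is.

Things in the scene. Friction and masses are not known exactly. Their poses are not given: they have to be found in the camera images.
- wide_gauge: The wider steel plug gauge, standing on its foot. From the foot up: body 40 mm across, 55 mm long, foot edge chamfered 2 mm; flat collar 60 mm across, 8 mm thick; round handle 26 mm across, from 63 to 118 mm above the foot, where the pin ends. About 0.4 kg. Origin: centre of the foot; z runs up the pin's axis to the handle. This one belongs in the head tube.
- wide_gauge_collar (a point): The centre of the underside of the wider gauge's collar, on the pin's axis, 55 mm above the centre of its foot; axes as the gauge's.
- thin_gauge: The thinner steel plug gauge, standing on its foot. From the foot up: body 28 mm across, 55 mm long, foot edge chamfered 2 mm; flat collar 44 mm across, 8 mm thick; round handle 26 mm across, from 63 to 118 mm above the foot, where the pin ends. About 0.25 kg. Origin: centre of the foot; z runs up the pin's axis to the handle. It stays where it stands.
- head_tube_mouth (a point): Centre of the mouth, level with the rim, of a fixed upright blue tube with a bare metal top ring, 62 mm across, 120 mm above the bench; z up. Bore 43 mm across, 100 mm deep, countersunk from 53 mm at the rim to 43 mm 8 mm down. Two blue stub tubes, lower than 100 mm above the bench, reach 105 mm out along +x, over a dark base plate 20 mm thick, up to 110 mm from the axis.
Things that resemble listed ones, but are neither listed nor needed, are in the scene too. What is shaped like the wide_gauge but orange, purple or yellow is not meant.

How it is judged:
On the way, in this order (a step that is already met when the one before it is completed fails the run):
1. the wider gauge, leaning at least 7 degrees, has the edge of its foot in the mouth of the head tube (z of wide_gauge in the frame of head_tube_mouth between -0.03 and 0.006 m and horizontal distance between wide_gauge and head_tube_mouth below 0.018 m and angle between wide_gauge's own z axis and vertical between 0.12 and 0.8 rad), for 0.1 s.
2. the wider gauge, straightened, is slid down to within 12 mm of home while still held in the fingers (horizontal distance between wide_gauge and head_tube_mouth below 0.01 m and angle between wide_gauge's own z axis and vertical below 0.15 rad and z of wide_gauge_collar in the frame of head_tube_mouth below 0.012 m and contact force between wide_gauge and the fingers above 0.5 N), for 0.1 s.
At the end, for the whole second after the job is handed in: The wider gauge stands at rest in the head tube, within 10 mm of its axis and within 8 degrees of upright, its collar within 5 mm of the rim; the thinner gauge stands within 30 mm of where it was (horizontal distance between wide_gauge and head_tube_mouth below 0.01 m and angle between each of wide_gauge, thin_gauge's own z axis and vertical below 0.15 rad and z of wide_gauge_collar in the frame of head_tube_mouth between -0.01 and 0.005 m and linear speed of wide_gauge below 0.03 m/s and distance of thin_gauge from where it was at the start of the episode below 0.03 m); the robot touches nothing.
It fails at once if the thinner gauge is moved more than 30 mm or tipped (distance of thin_gauge from where it was at the start of the episode above 0.03 m or angle between thin_gauge's own z axis and vertical above 0.3 rad).
It also fails if it takes over 48 s, if anything falls off the work surface, if the arm or the gripper's body presses on something with over 40 N, if the wrist force passes 120 N, or if a joint passes its speed limit or range.

ROBOT

A 6-joint arm with a two-finger parallel gripper is mounted at the origin on the work surface. World frame = base frame: x ahead of the robot, y to its left, z up, the work surface at z = 0. Lengths are in m, angles in rad, forces in N, time in s.
With the tool pointing down it reaches from about 0.35 to 0.775 m from the base axis. Payload 5.5 kg.
Tool frame: the origin (TCP) lies at the very end of the fingers, on their centre line; the grasp point (between the pads) lies 19 mm behind it; z points along the fingers, y is the direction in which the jaws open and shut (so a half turn about z gives the same grasp; the last joint's range is limited). The gripper opens to 85 mm and grips with 20 to 120 N. Pads are 22 mm wide; open, the fingers measure 114 mm over their backs; the gripper's body (76 mm by 85 mm) begins 54 mm behind the grasp point. The pads swing forward as they close: fully open they stand 13 mm farther back than shut.
Start: joints at [-1.438, 0.313, 0.046, 1.304, 0, 1.431], TCP at [0.155, -0.554, 0.231] pointing down, gripper open.
Joint ranges: [-2.76, 2.76], [-0.86, 1.69], [-1.03, 1.26], [-2.2, 2.34], [-1.47, 1.5], [-3.14, 3.14]. Speed limits (rad/s): [2.57, 2.57, 3.14, 3.14, 3.14, 3.14].

INTERFACE

Orientations are given as a unit quaternion [w, x, y, z].
In Python, from workcell import get_state, vision, workorder, silhouettes, tip_of gives the robot as it stands.
- The arm moves only by the shell command python3 -m inch 'ROWS' [FORCE]. ROWS is JSON, a list of rows, each a list of 7 numbers: the shift along the tool's x, y, z in cm, then the turn, a rotation vector about the tool's x, y, z in degrees, then the finger opening in cm, from 0 to 8.54. In form: [[dx, dy, dz, rx, ry, rz, hand], ...]. A call has 1 to 5 rows; each row shifts and turns the commanded pose from where the row before left it, along the tool's axes as they then stand; what a row does not reach is not made up. A row lasts 1/10 s, in which the tool goes at most 50 mm and 8.59 degrees, less where a joint would pass 70% of its speed; a pose out of reach is approached as far as the arm can. A call with a gripper value outside its range is refused whole. The fingers move at their own pace and stop on an object; FORCE is the grip in N (left out, the last holds). Time passes only in rows, so rows that do not move let the fingers close. It gives the time, the measured TCP pose, the force and the opening at its end, in the units of the state.
- get_state(): the state, without advancing time (a new reading comes with each control period).
- vision.read_camera(name): name is "scene" or "top" or "wrist"; returns a dict with "pixels" (480x640x3 uint8, red, green, blue), "depth" (480x640 float32, m along the optical axis (not along the pixel's ray), 0 where there is no reading), "mtx" (3x3 intrinsics, pixels), "T" (4x4, takes a point from camera to world coordinates); the wrist camera has in their place "tool_from_camera" (4x4, takes a point from camera to tool coordinates, whose origin is the TCP and whose axes are the flange's). Camera axes: x right, y up, looking along -z (the intrinsics and any distortion apply to the point x, -y, -z); pixel columns grow to the right and rows downward; lengths in m; the calibration is good to about 2 mm. A picture is of the moment at which its call begins: read the wrist's pose just before it.
- workorder.hand_in(): hands the job in, once; it reports no verdict.
Trained networks look in a picture, given as the dict that the camera call returned (one of the last four; its "shot" number tells which), for a name from the list of things; names that differ only in an ending like _2 or _b are one class to them, and where a whole thing is asked for, a point or a joint stands for the part that bears it (a point fixed in the world has none). Each returns a list of dicts, best first, with "confidence" (0 to 1); they miss things now and then, are a little off and sometimes report something else, mostly with a low value. They report only what shows in the picture. A call takes as long as a camera call. They do not tell look-alikes from the thing itself.
- silhouettes(picture, label): "mask" (480x640 bool, what is visible of it) and "location" ([column, row] in pixels, amid what is visible of it).
- tip_of(picture, label): "location" ([column, row] in pixels: a listed point, or the origin of a listed thing).
The state is a dict: "clock": time; "joint_pos": joint angles; "qvel": joint speeds; "tau": joint torques, N m; "tcp_pos": TCP position; "orientation": TCP orientation; "wrist_force": force on the tool from outside, world axes, zero at the start; "ft_torque": the same for the moment, N m; "finger_gap": finger opening in m.
Only numpy, scipy, OpenCV 4.12 (cv2) and the standard library are available. Lean on these libraries where they do the work, as an engineer would, in place of code of your own. Each camera call takes 0.05 s, during which the arm holds its last target.

## Working session

There is one attempt and no reset: what is moved stays moved. The work goes in short steps, Python scripts to look and compute and a shell command to move; the robot and the scene stay as the last step left them, time stands still between calls to the robot, and variables do not carry over. Pictures are saved under pics/ and viewed, and the job is handed in when it is done.

```bash
ls; mkdir -p pics; cat > h.py <<'E'
import numpy as np, cv2
from workcell import get_state, vision, workorder, silhouettes, tip_of
from scipy.spatial.transform import Rotation as R
def save(n,im): cv2.imwrite('pics/'+n,np.ascontiguousarray(im[:,:,::-1]))
def Rq(q): return R.from_quat([q[1],q[2],q[3],q[0]]).as_matrix()
def TT(s):
    T=np.eye(4);T[:3,:3]=Rq(s['orientation']);T[:3,3]=s['tcp_pos'];return T
def pts(p,T=None):
    T=p['T'] if T is None else T
    d=p['depth'];K=p['mtx'];v,u=np.mgrid[:480,:640]
    c=np.stack([(u-K[0,2])/K[0,0]*d,-(v-K[1,2])/K[1,1]*d,-d],-1)
    return c@T[:3,:3].T+T[:3,3]
E
python3 - <<'E'
from h import *
s=get_state();print(s)
for n in('scene','top'):
    p=vision.read_camera(n);save(n+'0.png',p['pixels'])
    print(n,[k for k in p],p['T'].round(3).tolist())
    P=pts(p)
    for l in('wide_gauge','thin_gauge','head_tube_mouth'):
        try:
            for o in tip_of(p,l)[:6]: 
                c,r=map(int,np.round(o['location']));print(l,'tip',o['confidence'],c,r,P[min(r,479),min(c,639)].round(3))
            if 'mouth' not in l:
              for o in silhouettes(p,l)[:6]:
                m=o['mask'];q=P[m&(p['depth']>0)];print(l,'sil',o['confidence'],o['location'],m.sum(),np.median(q,0).round(3),np.percentile(q[:,2],98).round(3),np.median(p['pixels'][m],0))
        except Exception as e: print(l,repr(e))
E
```

```text
pics
{'clock': 0.0, 'joint_pos': array([-1.43755941e+00,  3.13967670e-01,  4.49742995e-02,  1.30359433e+00,
       -7.51367177e-06,  1.43116562e+00]), 'qvel': array([-0.00127097,  0.00033339, -0.00120258,  0.00063875, -0.00091867,
        0.00048071]), 'tau': array([ 2.59586750e-04, -4.80629575e+01,  2.98531634e+01,  1.95407082e-02,
       -1.57505142e-04,  9.40271093e-06]), 'tcp_pos': array([ 0.15486206, -0.55322262,  0.23042558]), 'orientation': array([-8.95692698e-04,  9.90706938e-01,  1.36010887e-01, -8.93408112e-07]), 'wrist_force': array([ 0.12084187, -0.37957638, -0.38440517]), 'ft_torque': array([-0.05161341, -0.02331972,  0.02425686]), 'finger_gap': 0.08541394432136287}
scene ['pixels', 'depth', 'mtx', 'T', 'shot'] [[-0.34, -0.521, 0.783, 1.138], [0.94, -0.183, 0.287, 0.216], [-0.007, 0.834, 0.552, 0.512], [0.0, 0.0, 0.0, 1.0]]
wide_gauge tip 0.91 413 288 [0.517 0.139 0.015]
wide_gauge tip 0.86 434 368 [0.676 0.198 0.02 ]
wide_gauge tip 0.84 481 285 [0.566 0.236 0.084]
wide_gauge sil 0.94 [418.2, 259.2] 1655 [0.512 0.136 0.063] 0.119 [192. 162.   0.]
wide_gauge sil 0.73 [491
[... 705 characters left out ...]
]
wide_gauge tip 0.95 238 216 [0.639 0.195 0.062]
wide_gauge tip 0.7 227 259 [0.546 0.215 0.065]
wide_gauge tip 0.6 270 283 [0.491 0.124 0.091]
wide_gauge tip 0.59 216 308 [0.444 0.232 0.081]
wide_gauge sil 0.79 [268.6, 279.0] 647 [0.496 0.129 0.063] 0.12 [254. 248.   0.]
wide_gauge sil 0.76 [213.0, 303.8] 680 [0.448 0.238 0.063] 0.119 [254. 154.   0.]
wide_gauge sil 0.69 [222.2, 254.6] 681 [0.55  0.226 0.064] 0.12 [194. 199. 204.]
wide_gauge sil 0.61 [236.5, 209.3] 601 [0.648 0.191 0.064] 0.12 [163.  62. 210.]
thin_gauge tip 0.85 316 254 [0.547 0.031 0.098]
thin_gauge sil 0.77 [318.6, 248.9] 343 [0.554 0.027 0.076] 0.12 [193. 198. 203.]
head_tube_mouth tip 0.6 479 279 [ 0.498 -0.305  0.056]
```

View pics/scene0.png

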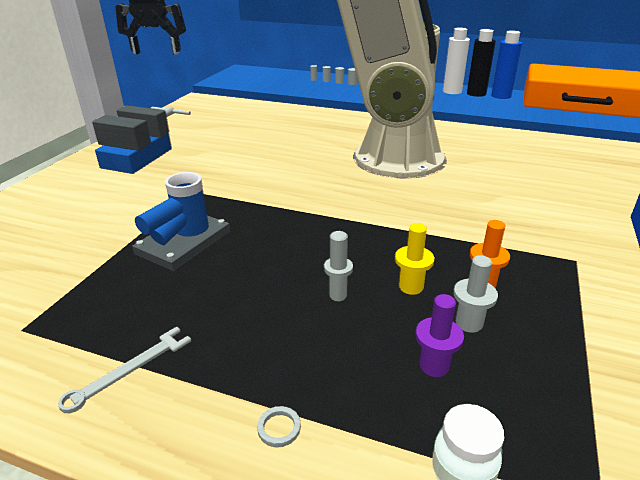

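View pics/top0.png

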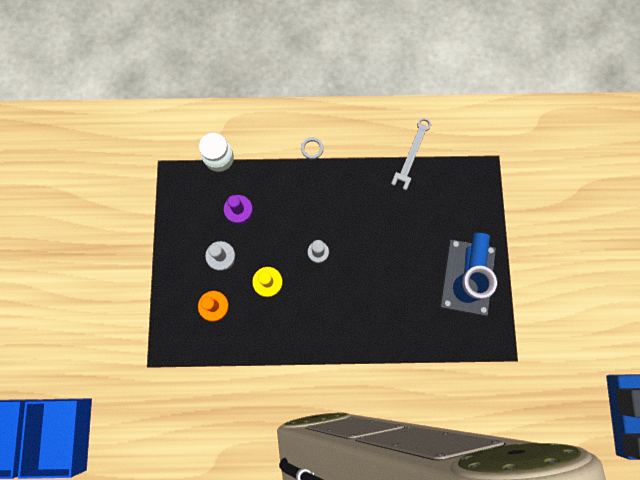

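Candidates in the scene image: the steel wide gauge (473,296), purple (438,338), yellow (418,259), orange (491,249) and the thin steel one (339,265). By the description I choose the steel wide one. I'll check it in a crop and measure it.

```bash
cat >> h.py <<'E'
from scipy.optimize import least_squares
def circ(xy,r=None):
    c0=np.median(xy,0)
    if r: f=lambda p:np.hypot(*(xy-p).T)-r
    else:
        f=lambda p:np.hypot(*(xy-p[:2]).T)-p[2]; c0=np.r_[c0,.02]
    return least_squares(f,c0,loss='soft_l1',f_scale=.002).x
E
python3 - <<'E'
from h import *
ps={n:vision.read_camera(n) for n in('scene','top')}
im=ps['scene']['pixels'][215:395,380:560];save('crop.png',cv2.resize(im,None,fx=3,fy=3))
for n,p in ps.items():
    P=pts(p);V=p['depth']>0
    for nm,c in(('wide',(.553,.228)),('thin',(.56,.03)),('tube',(.47,-.30)),('purple',(.65,.19)),('orange',(.45,.24)),('yellow',(.5,.13))):
        q=P[V&(np.hypot(P[...,0]-c[0],P[...,1]-c[1])<.06)]
        top=q[(q[:,2]>.112)&(q[:,2]<.13)]
        col=q[(q[:,2]>.058)&(q[:,2]<.068)]
        print(n,nm,'top',len(top),np.median(top,0).round(4),(top[:,:2].min(0)/2+top[:,:2].max(0)/2).round(4),np.ptp(top[:,:2],axis=0).round(3),'col',len(col),(col[:,:2].min(0)/2+col[:,:2].max(0)/2).round(4) if len(col) else '',np.ptp(col[:,:2],axis=0).round(3) if len(col) else '')
    q=P[V&(P[...,2]>.112)&(P[...,2]<.13)&(np.hypot(P[...,0]-.47,P[...,1]+.3)<.07)]
    print('rim',circ(q[:,:2]),np.median(q[:,2]))
E
```

```text
scene wide top 228 [0.5602 0.2312 0.1181] [0.5566 0.2313] [0.027 0.026] col 755 [0.5578 0.2315] [0.057 0.059]
scene thin top 182 [0.5649 0.0293 0.1179] [0.5616 0.0285] [0.024 0.026] col 305 [0.5621 0.0282] [0.043 0.043]
scene tube top 459 [ 0.4842 -0.288   0.1179] [ 0.4831 -0.2878] [0.066 0.064] col 154 [ 0.4962 -0.2707] [0.059 0.031]
scene purple top 301 [0.6599 0.1964 0.1182] [0.6568 0.1962] [0.026 0.026] col 998 [0.6584 0.1964] [0.057 0.059]
scene orange top 169 [0.4565 0.243  0.1178] [0.4535 0.2433] [0.026 0.026] col 422 [0.4525 0.2433] [0.056 0.059]
scene yellow top 174 [0.5047 0.1341 0.1178] [0.5007 0.1333] [0.025 0.025] col 576 [0.5012 0.1331] [0.058 0.059]
rim [ 0.48592211 -0.28598892  0.0279899 ] 0.11791479040499608
top wide top 136 [0.5549 0.2302 0.1166] [0.5552 0.2308] [0.025 0.026] col 432 [0.5556 0.2305] [0.059 0.059]
top thin top 126 [0.5601 0.0284 0.117 ] [0.5596 0.0285] [0.025 0.024] col 169 [0.5582 0.0272] [0.039 0.042]
top tube top 426 [ 0.4848 -0.291   0.1175] [ 0.484  -0.2878] [0.062 0.063] col 91 [ 0.4902 -0.2838] [0.074 0.053]
top purple top 131 [0.6546 0.1961 0.1169] [0.6555 0.1967] [0.026 0.025] col 397 [0.6557 0.1961] [0.06  0.058]
top orange top 146 [0.4506 0.2423 0.1167] [0.4515 0.2422] [0.025 0.025] col 480 [0.4516 0.2432] [0.059 0.06 ]
top yellow top 140 [0.4992 0.1328 0.1168] [0.4991 0.133 ] [0.026 0.024] col 466 [0.4995 0.1326] [0.058 0.058]
rim [ 0.48383643 -0.28722838  0.02758145] 0.11748954386086774
```

```bash
python3 -m inch '[[0,0,-2,0,0,0,8.5],[4.5,0,-1,0,0,-8,8.5],[4.5,0,0,0,0,-8,8.5],[4.5,0,0,0,0,-8,8.5],[4.5,0,0,0,0,-8,8.5]]' 40
```

```text
clock: 1.2
tcp_pos: [0.314, -0.471, 0.2612]
orientation: [0.0, 0.914, 0.406, 0.0]
wrist_force: [0.8, -0.6, -0.5]
finger_gap: 0.085
```

View pics/crop.png

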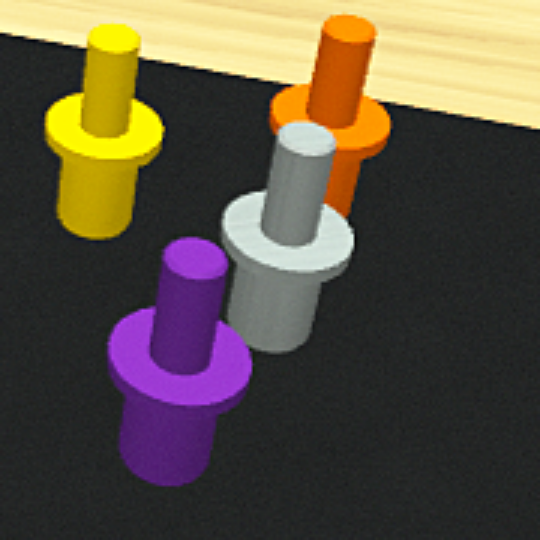

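```bash
python3 -m inch '[[4.2,-1.8,0,0,0,0,8.5],[4.2,-1.8,0,0,0,0,8.5],[4.2,-1.8,0,0,0,0,8.5],[4.2,-1.8,0,0,0,0,8.5],[4.2,-1.8,0,0,0,0,8.5]]'
python3 -m inch '[[4.2,-1.8,0,0,0,0,8.5],[4.2,-1.8,0,0,0,0,8.5],[4.2,-1.8,0,0,0,0,8.5],[4.2,-1.8,0,0,0,0,8.5],[4.2,-1.8,0,0,0,0,8.5]]'
python3 -m inch '[[4.2,-1.8,0,0,0,0,8.5],[0,0,0,0,0,-7,8.5],[0,0,0,0,0,-7,8.5],[0,0,0,0,0,-7,8.5],[0,0,0,0,0,-7,8.5]]'
cat > look.py <<'E'
import sys
from h import *
n=sys.argv[1]
s=get_state();p=vision.read_camera('wrist');save(n,p['pixels'])
T=TT(s)@p['tool_from_camera'];P=pts(p,T);V=p['depth']>0
print(s['tcp_pos'].round(4),p['tool_from_camera'].round(3).tolist(),s['joint_pos'].round(2))
for nm,c in(('wide',(.556,.231)),('tube',(.484,-.2875)),):
    q=P[V&(np.hypot(P[...,0]-c[0],P[...,1]-c[1])<.05)]
    top=q[(q[:,2]>.112)&(q[:,2]<.13)]
    col=q[(q[:,2]>.056)&(q[:,2]<.07)]
    for l,k in(('top',top),('col',col)):
        if len(k)>20: print(nm,l,len(k),np.median(k,0).round(4),((k.min(0)+k.max(0))/2).round(4),np.ptp(k,axis=0).round(4))
E
python3 look.py w1.png
```

```text
clock: 1.7
tcp_pos: [0.3878, -0.2538, 0.2615]
orientation: [0.0, 0.915, 0.404, 0.0]
wrist_force: [0.8, 0.5, 0.4]
finger_gap: 0.0853
clock: 2.2
tcp_pos: [0.4629, -0.0379, 0.2616]
orientation: [0.0, 0.915, 0.404, 0.0]
wrist_force: [0.7, 0.1, -0.1]
finger_gap: 0.0849
clock: 2.7
tcp_pos: [0.4775, 0.0038, 0.2614]
orientation: [0.0, 0.788, 0.615, 0.0]
wrist_force: [0.1, -0.6, -0.0]
finger_gap: 0.0846
[0.4775 0.0038 0.2614] [[0.001, 0.961, 0.276, 0.07], [1.0, -0.001, -0.001, 0.0], [-0.001, 0.276, -0.961, -0.143], [0.0, 0.0, 0.0, 1.0]] [-0.16  0.12 -0.13  1.32 -0.    1.66]
```

View pics/w1.png

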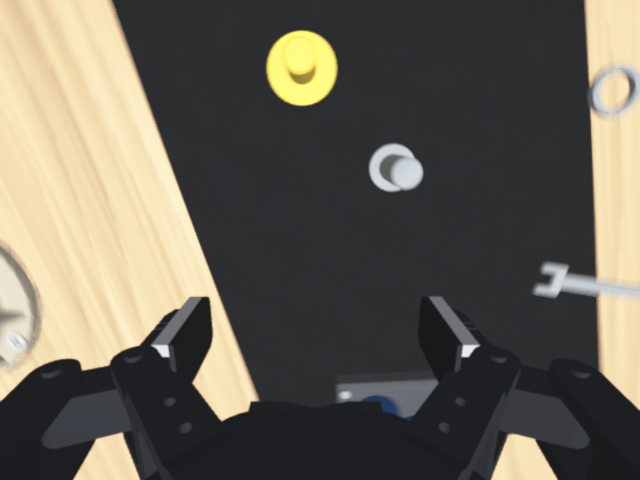

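```bash
python3 -m inch '[[4.5,0.5,0,0,0,0,8.5],[4.5,0.5,0,0,0,0,8.5],[4.5,0.5,0,0,0,0,8.5],[0,0.5,0,0,0,0,8.5],[0,0,0,0,0,0,8.5]]'
python3 look.py w2.png
```

```text
clock: 3.25
tcp_pos: [0.5308, 0.1301, 0.2608]
orientation: [0.0, 0.79, 0.613, -0.0]
wrist_force: [-0.3, -0.8, -0.4]
finger_gap: 0.0853
[0.5308 0.1301 0.2608] [[0.001, 0.961, 0.276, 0.07], [1.0, -0.001, -0.001, 0.0], [-0.001, 0.276, -0.961, -0.143], [0.0, 0.0, 0.0, 1.0]] [ 0.09  0.25  0.03  1.35 -0.    1.91]
wide top 990 [0.5552 0.2297 0.1182] [0.5552 0.2298 0.1166] [0.0257 0.0259 0.0088]
wide col 2597 [0.5544 0.2265 0.0635] [0.5551 0.2299 0.0655] [0.0597 0.0599 0.009 ]
```

View pics/w2.png

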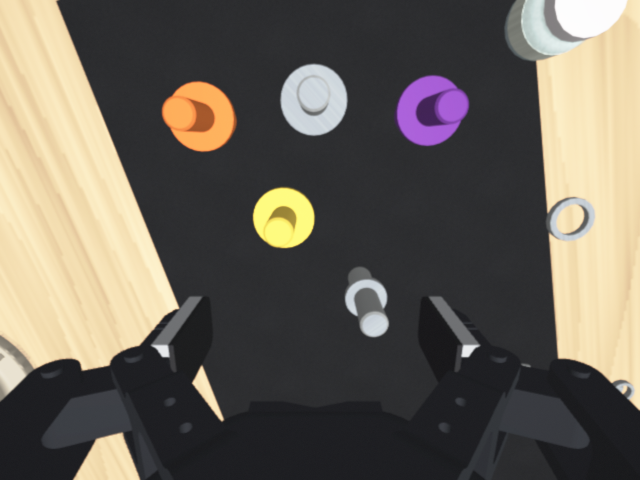

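```bash
python3 -m inch '[[4,0,0,0,0,0,8.5],[4,0,0,0,0,0,8.5],[2.25,-0.1,1,0,0,0,8.5],[0,0,4,0,0,0,8.5],[0,0,0,0,0,0,8.5]]'
python3 look.py w3.png
```

```text
clock: 3.8
tcp_pos: [0.5512, 0.227, 0.2061]
orientation: [-0.002, 0.79, 0.612, -0.005]
wrist_force: [-0.8, 0.3, -0.5]
finger_gap: 0.085
[0.5512 0.227  0.2061] [[0.001, 0.961, 0.276, 0.07], [1.0, -0.001, -0.001, 0.0], [-0.001, 0.276, -0.961, -0.143], [0.0, 0.0, 0.0, 1.0]] [ 0.26  0.37  0.07  1.28 -0.    2.08]
wide top 1120 [0.5555 0.231  0.1181] [0.5553 0.23   0.1162] [0.0258 0.026  0.0083]
wide col 2545 [0.5601 0.2393 0.0634] [0.5552 0.2299 0.063 ] [0.0596 0.0597 0.014 ]
```

```bash
python3 - <<'E'
from h import *
s=get_state();T=TT(s);print((np.linalg.inv(T)@np.r_[.5552,.2298,.0765,1]).round(4))
E
```

```text
[0.0038 0.0027 0.1324 1.    ]
```

View pics/w3.png

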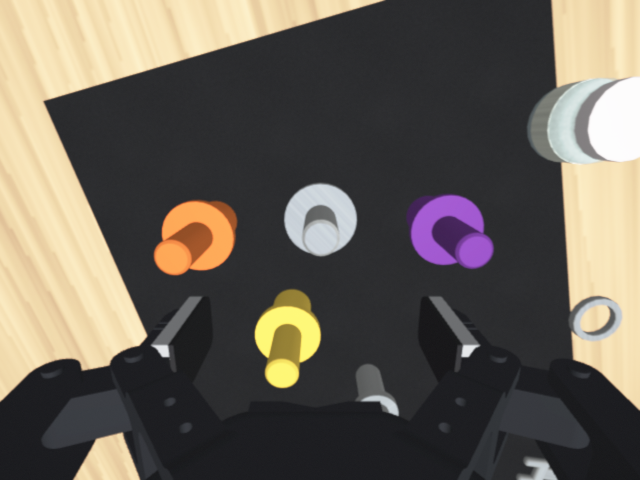

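```bash
cat >> h.py <<'E'
def need(pos,Rd=None):
    "tool-frame shift (cm) and turn (deg) from measured pose to pos/Rd"
    s=get_state();T=TT(s)
    d=T[:3,:3].T@(np.array(pos)-T[:3,3])
    rv=np.zeros(3) if Rd is None else R.from_matrix(T[:3,:3].T@Rd).as_rotvec(degrees=True)
    return (d*100).round(2),rv.round(2)
def down(yaw):
    c,s_=np.cos(np.radians(yaw)),np.sin(np.radians(yaw))
    return np.array([[c,s_,0],[s_,-c,0],[0,0,-1.]])
E
python3 -m inch '[[0.4,0.25,4,0,0,0,8.5],[0,0,0,0,0,0,8.5]]'
python3 - <<'E'
from h import *
print(need([.5552,.2298,.0765],down(75.6)))
E
```

```text
clock: 4.05
tcp_pos: [0.5567, 0.2303, 0.1692]
orientation: [-0.001, 0.791, 0.612, -0.002]
wrist_force: [-1.0, -0.2, -1.1]
finger_gap: 0.0853
(array([-0.06, -0.09,  9.27]), array([-0.25,  0.16, -0.1 ]))
```

```bash
python3 -m inch '[[0,-0.05,3.5,0,0,0,8],[0,-0.05,3.5,0,0,0,7.5],[0,0,1.5,0,0,0,7],[0,0,0,0,0,0,7]]'
python3 - <<'E'
from h import *
print(need([.5552,.2298,.0765],down(75.6)))
E
```

```text
clock: 4.45
tcp_pos: [0.5566, 0.2311, 0.0862]
orientation: [-0.0, 0.791, 0.612, -0.001]
wrist_force: [-0.9, -0.8, 0.2]
finger_gap: 0.0698
(array([-0.15, -0.1 ,  0.97]), array([-0.14,  0.09, -0.07]))
```

```bash
python3 -m inch '[[-0.15,-0.1,0.9,0,0,0,6],[0,0,0,0,0,0,5]]'
python3 look.py w4.png; python3 -c "
from h import *
print(need([.5552,.2298,.0765],down(75.6)))"
```

```text
clock: 4.65
tcp_pos: [0.5567, 0.2307, 0.0785]
orientation: [0.0, 0.79, 0.613, 0.001]
wrist_force: [-1.0, -0.7, 0.5]
finger_gap: 0.05
[0.5567 0.2307 0.0785] [[0.001, 0.961, 0.276, 0.07], [1.0, -0.001, -0.001, 0.0], [-0.001, 0.276, -0.961, -0.143], [0.0, 0.0, 0.0, 1.0]] [ 0.26  0.45 -0.14  0.98 -0.    2.08]
wide top 7721 [0.556  0.234  0.1184] [0.5588 0.2337 0.121 ] [0.0943 0.0415 0.018 ]
wide col 7076 [0.5616 0.2411 0.0634] [0.5558 0.2311 0.063 ] [0.0588 0.0577 0.014 ]
(array([-0.15, -0.12,  0.22]), array([ 0.09, -0.04, -0.  ]))
```

View pics/w4.png

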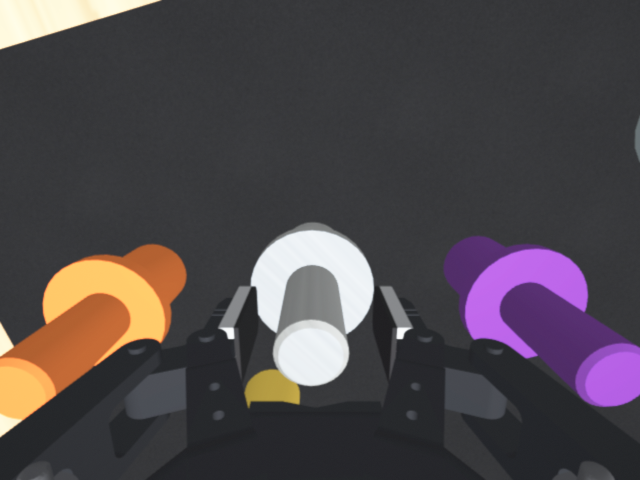

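Steel gauge's handle at (311,350) sits between the fingers, well clear of its collar and of the orange and purple neighbours. Close.

```bash
python3 -m inch '[[-0.05,-0.1,0.1,0,0,0,3.5],[0,0,0,0,0,0,2],[0,0,0,0,0,0,2],[0,0,0,0,0,0,2],[0,0,0,0,0,0,2]]' 70
python3 -c "
from h import *
print(need([.5552,.2298,.0765],down(75.6)))"
```

```text
clock: 5.2
tcp_pos: [0.5554, 0.2311, 0.0774]
orientation: [0.0, 0.79, 0.613, 0.001]
wrist_force: [-0.8, -0.9, 5.2]
finger_gap: 0.0248
(array([-0.13,  0.01,  0.09]), array([ 0.08, -0.04,  0.04]))
```

```bash
python3 -m inch '[[0,0,-1,0,0,0,2],[0,0,-3,0,0,0,2],[0,0,-4,0,0,0,2],[0,0,-4,0,0,0,2],[0,0,-4,0,0,0,2]]' 
python3 -m inch '[[0,0,-1,0,0,0,2],[0,0,0,0,0,0,2]]' 
python3 -c "
from h import *
p=vision.read_camera('scene');save('s2.png',p['pixels'])
print(need([.4838,-.2875,.26],down(75.6)))"
```

```text
clock: 5.7
tcp_pos: [0.554, 0.2307, 0.2372]
orientation: [-0.0, 0.79, 0.613, -0.001]
wrist_force: [1.7, -0.3, -3.8]
finger_gap: 0.0241
clock: 5.9
tcp_pos: [0.5557, 0.2311, 0.2477]
orientation: [0.001, 0.79, 0.613, 0.001]
wrist_force: [-0.9, 0.2, -5.2]
finger_gap: 0.0249
(array([-51.97,   6.  ,  -1.44]), array([-0.03,  0.03,  0.03]))
```

View pics/s2.png

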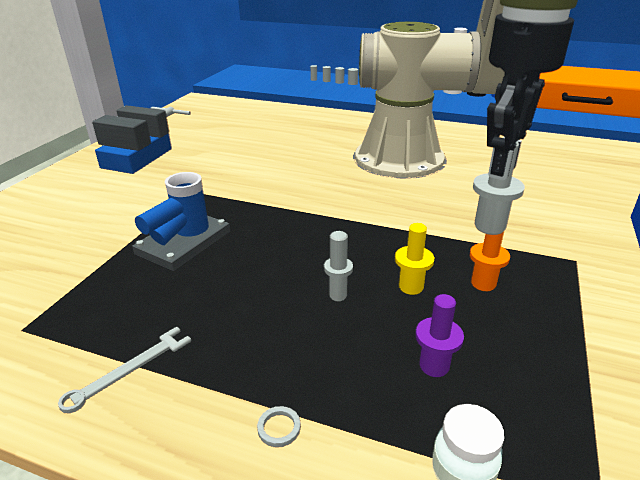

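```bash
python3 -m inch '[[-2,0.4,-1,0,0,0,2],[-4,0.4,0,0,0,0,2],[-4.4,0.4,0,0,0,0,2],[-4.4,0.4,0,0,0,0,2],[-4.4,0.4,0,0,0,0,2]]' 
python3 -m inch '[[-4.4,0.4,0,0,0,0,2],[-4.4,0.4,0,0,0,0,2],[-4.4,0.4,0,0,0,0,2],[-4.4,0.4,0,0,0,0,2],[-4.4,0.4,0,0,0,0,2]]' 
python3 -m inch '[[-4.4,0.4,0,0,0,0,2],[-4.4,0.4,0,0,0,0,2],[-4.4,0.4,0,0,0,0,2],[-4,0.4,0,0,0,0,2],[-3,0.4,0,0,0,0,2]]' 
python3 -m inch '[[-1,0,0,0,0,0,2],[0,0,0,0,0,0,2]]' 
python3 look.py w5.png
```

```text
clock: 6.45
tcp_pos: [0.5244, 0.0387, 0.2529]
orientation: [-0.002, 0.79, 0.613, -0.002]
wrist_force: [1.3, -1.0, -3.7]
finger_gap: 0.0247
clock: 6.95
tcp_pos: [0.4894, -0.1791, 0.253]
orientation: [-0.002, 0.79, 0.613, -0.001]
wrist_force: [1.6, 0.1, -4.6]
finger_gap: 0.0245
clock: 7.45
tcp_pos: [0.4587, -0.3803, 0.2524]
orientation: [-0.003, 0.791, 0.612, -0.0]
wrist_force: [-0.3, 0.3, -3.7]
finger_gap: 0.0245
clock: 7.65
tcp_pos: [0.4567, -0.3889, 0.2529]
orientation: [-0.003, 0.791, 0.612, -0.0]
wrist_force: [-0.7, 0.4, -4.3]
finger_gap: 0.0244
[ 0.4567 -0.3889  0.2529] [[0.001, 0.961, 0.276, 0.07], [1.0, -0.001, -0.001, 0.0], [-0.001, 0.276, -0.961, -0.143], [0.0, 0.0, 0.0, 1.0]] [-0.84  0.36  0.17  1.38 -0.    0.98]
tube top 3531 [ 0.485  -0.2854  0.1197] [ 0.484  -0.2896  0.1174] [0.0628 0.063  0.0108]
tube col 253 [ 0.4981 -0.2788  0.0625] [ 0.4936 -0.2927  0.063 ] [0.0626 0.0489 0.0137]
```

View pics/w5.png

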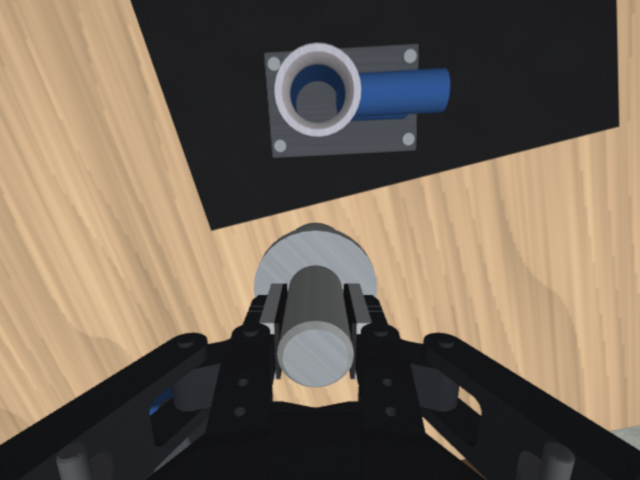

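```bash
cat > hand.py <<'E'
from h import *
s=get_state();p=vision.read_camera('wrist')
P=pts(p,p['tool_from_camera']);V=p['depth']>0
# tool frame: collar top plane at z ~ +0.0144 ; handle top at z ~ -0.0406
for lo,hi,r,nm in((.006,.024,.03,'collar'),(-.046,-.036,.013,'top')):
    m=V&(P[...,2]>lo)&(P[...,2]<hi)&(np.hypot(P[...,0],P[...,1])<.04)
    rgb=p['pixels'].astype(int); m&=(rgb.min(-1)>90 if nm=='collar' else rgb.min(-1)>110)
    q=P[m]
    if len(q)<30: print(nm,len(q));continue
    print(nm,len(q),np.median(q,0).round(4),q.min(0).round(4),q.max(0).round(4))
    if nm=='collar':
        # rim: farthest points per angle bin
        a=np.arctan2(q[:,1],q[:,0]+.0);rr=np.hypot(q[:,0],q[:,1]);E=[]
        for b in np.arange(-90,90,5):
            k=np.abs(np.degrees(a)-b)<2.5
            if k.sum()>5: E.append(q[k][np.argmax(rr[k])])
        E=np.array(E);print(' rim c',circ(E[:,:2],.03).round(4),len(E))
E
python3 hand.py
python3 -c "
from h import *
for n in('scene','top'):
    p=vision.read_camera(n);P=pts(p);V=p['depth']>0;s=get_state();t=s['tcp_pos']
    Q=(P-t)@TT(s)[:3,:3]
    m=V&(np.hypot(Q[...,0],Q[...,1])<.035)&(Q[...,2]>.024)&(Q[...,2]<.085)
    q=Q[m];print(n,len(q),q.min(0).round(4),q.max(0).round(4))
    if n=='scene':
      for lo,hi in((.027,.045),(.045,.06),(.06,.074)):
        k=q[(q[:,2]>lo)&(q[:,2]<hi)];print(lo,len(k),circ(k[:,:2],.02).round(4))
      save('s3.png',cv2.resize(p['pixels'][60:300,60:360],None,fx=2.5,fy=2.5))
"
```

```text
collar 4870 [0.0143 0.0002 0.0141] [-0.0046 -0.0295  0.0073] [0.0292 0.0303 0.0227]
 rim c [-0.001   0.0005] 36
top 4104 [ 0.001   0.0007 -0.0408] [-0.0145 -0.0167 -0.0459] [ 0.0123  0.018  -0.0368]
scene 662 [-0.0112 -0.02    0.026 ] [0.0236 0.0212 0.0784]
0.027 244 [0.0287 0.0191]
0.045 192 [0.0294 0.0175]
0.06 187 [0.0291 0.0181]
top 126 [-0.0048 -0.0284  0.0241] [0.0297 0.0153 0.0778]
```

View pics/s3.png

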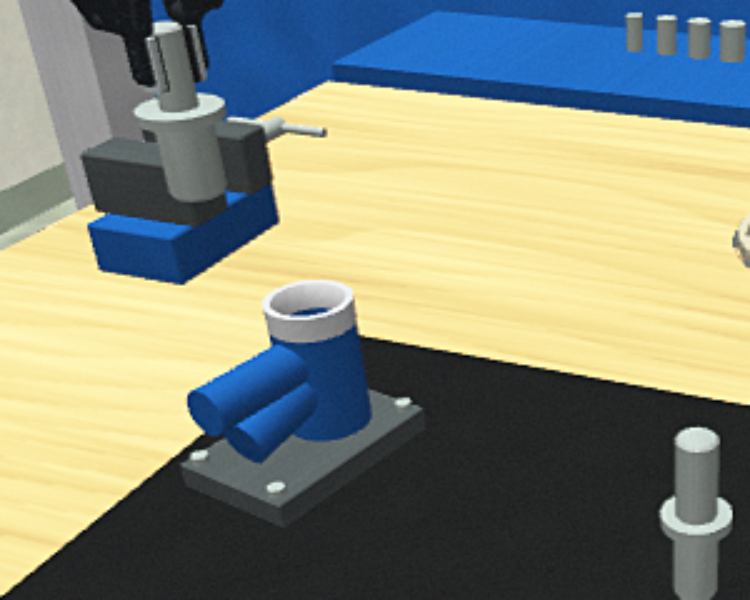

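```bash
cat > plan.py <<'E'
import sys
from h import *
# args: lean deg (about tool x, from upright), dz of foot over rim (mm), ex,ey offsets mm
lean,dz,ex,ey=map(float,sys.argv[1:5])
o=np.array([-.001,.0003,.0772]); rim=np.array([.4838,-.2892,.1197])
Rd=down(75.6)@R.from_rotvec([np.radians(lean),0,0]).as_matrix()
foot=rim+np.array([ex,ey,dz])/1e3
s=get_state();T=TT(s)
f=T[:3,:3]@o+T[:3,3]
print('foot rel mouth mm',((f-rim)*1e3).round(1),'axis',(-T[:3,2]).round(3),'lean',np.degrees(np.arccos(-T[2,2])).round(1))
print('need',need(foot-Rd@o,Rd), 'F',s['wrist_force'].round(1),'t',s['clock'],'gap',s['finger_gap'].round(4))
E
for l in 15 -15; do python3 plan.py $l 40 0 0;done; python3 -c "
from h import *
for l in(15,-15):print(-(down(75.6)@R.from_rotvec([np.radians(l),0,0]).as_matrix())[:,2])"
```

```text
foot rel mouth mm [-25.6 -98.5  58.7] axis [ 0.001 -0.002  1.   ] lean 0.1
foot rel mouth mm [-25.6 -98.5  58.7] axis [ 0.001 -0.002  1.   ] lean 0.1
[ 0.25068777 -0.06436568  0.96592583]
[-0.25068777  0.06436568  0.96592583]Traceback (most recent call last):
  File "plan.py", line 11, in <module>
    print('need',need(foot-Rd@o,Rd), 'F',s['wrist_force'].round(1),'t',s['clock'],'gap',s['finger_gap'].round(4))
                                                                                        ^^^^^^^^^^^^^^^^^^^^^
AttributeError: 'float' object has no attribute 'round'
Traceback (most recent call last):
  File "plan.py", line 11, in <module>
    print('need',need(foot-Rd@o,Rd), 'F',s['wrist_force'].round(1),'t',s['clock'],'gap',s['finger_gap'].round(4))
                                                                                        ^^^^^^^^^^^^^^^^^^^^^
AttributeError: 'float' object has no attribute 'round'
```

```bash
sed -i "s/s\['finger_gap'\].round(4)/round(s['finger_gap'],4)/" plan.py
python3 -m inch '[[0,0,0,-4,0,0,2],[0,0,0,-4,0,0,2],[0,0,0,-4,0,0,2],[0,0,0,-3,0,0,2],[0,0,0,0,0,0,2]]'
python3 plan.py -15 30 0 0
```

```text
clock: 8.35
tcp_pos: [0.4571, -0.3862, 0.2564]
orientation: [0.103, 0.783, 0.608, 0.08]
wrist_force: [0.1, -0.1, -5.2]
finger_gap: 0.0248
foot rel mouth mm [  -7.4 -102.9   62.2] axis [-0.251  0.064  0.966] lean 15.0
need (array([10.16, -2.61,  2.64]), array([-0.02, -0.02,  0.07])) F [ 0.1 -0.1 -5.2] t 8.35 gap 0.0248
```

```bash
python3 -m inch '[[3,-0.8,0,0,0,0,2],[4,-1,0,0,0,0,2],[3.1,-0.8,0.6,0,0,0,2],[0,0,2,0,0,0,2],[0,0,0,0,0,0,2]]'
python3 plan.py -15 10 0 0; python3 look.py w6.png
```

```text
clock: 8.85
tcp_pos: [0.4649, -0.2833, 0.2224]
orientation: [0.101, 0.783, 0.609, 0.079]
wrist_force: [-0.3, 0.4, -5.5]
finger_gap: 0.0247
foot rel mouth mm [ 0.2  0.2 28.2] axis [-0.247  0.061  0.967] lean 14.7
need (array([-0.  , -0.51,  1.75]), array([-0.26, -0.14,  0.18])) F [-0.3  0.4 -5.5] t 8.85 gap 0.0247
[ 0.4649 -0.2833  0.2224] [[0.001, 0.961, 0.276, 0.07], [1.0, -0.001, -0.001, 0.001], [-0.001, 0.276, -0.961, -0.143], [0.0, 0.0, 0.0, 1.0]] [-0.77  0.06 -0.32  0.97  0.13  1.07]
tube top 1556 [ 0.4846 -0.2701  0.1198] [ 0.4839 -0.2765  0.1172] [0.0629 0.0367 0.0104]
tube col 339 [ 0.4953 -0.2775  0.0628] [ 0.4933 -0.2776  0.063 ] [0.0807 0.038  0.0139]
```

View pics/w6.png

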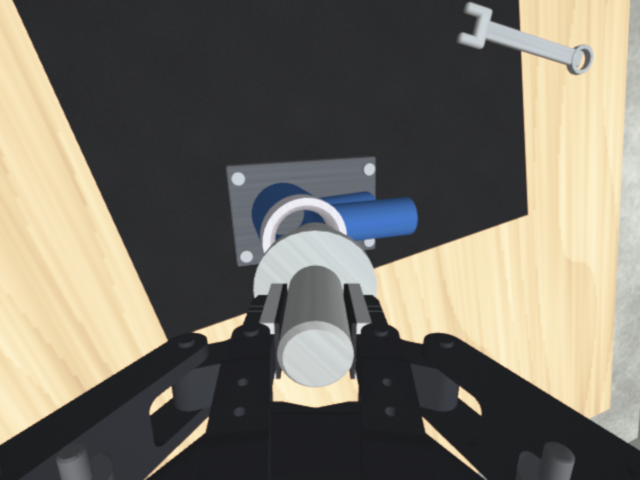

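```bash
python3 -m inch '[[0,-0.25,0.9,0,0,0,2],[0,-0.25,0.9,0,0,0,2],[0,0,0,0,0,0,2]]'
python3 plan.py -15 1 0 0
```

```text
clock: 9.2
tcp_pos: [0.4643, -0.2858, 0.204]
orientation: [0.102, 0.784, 0.608, 0.08]
wrist_force: [-0.4, -0.2, -4.7]
finger_gap: 0.0246
foot rel mouth mm [-0.3 -2.5  9.8] axis [-0.248  0.063  0.967] lean 14.8
need (array([ 0.26, -0.28,  0.84]), array([-0.16, -0.07, -0.04])) F [-0.4 -0.2 -4.7] t 9.2 gap 0.0246
```

```bash
python3 -m inch '[[0.25,-0.15,0.45,0,0,0,2],[0,-0.1,0.4,0,0,0,2],[0,0,0,0,0,0,2],[0,0,0,0,0,0,2]]'
python3 plan.py -15 1 0 0; python3 -c "
from h import *
p=vision.read_camera('scene');save('s4.png',cv2.resize(p['pixels'][80:280,100:300],None,fx=3,fy=3))"
```

```text
clock: 9.6
tcp_pos: [0.4656, -0.2837, 0.1969]
orientation: [0.103, 0.783, 0.608, 0.08]
wrist_force: [-0.3, -0.3, -4.4]
finger_gap: 0.0242
foot rel mouth mm [ 1.2 -0.5  2.7] axis [-0.251  0.064  0.966] lean 15.0
need (array([ 0.02, -0.17,  0.14]), array([ 0.  , -0.  ,  0.02])) F [-0.3 -0.3 -4.4] t 9.6 gap 0.0242
```

View pics/s4.png

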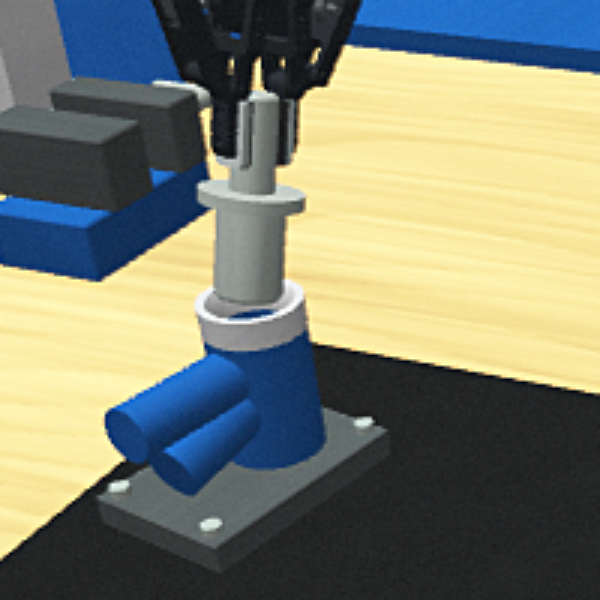

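```bash
python3 -m inch '[[0,-0.15,0.22,0,0,0,2],[0,0,0,0,0,0,2],[0,0,0,0,0,0,2],[0,0,0,0,0,0,2],[0,0,0,0,0,0,2]]'
python3 plan.py 0 1 0 0
```

```text
clock: 10.15
tcp_pos: [0.4648, -0.2834, 0.1945]
orientation: [0.103, 0.783, 0.608, 0.08]
wrist_force: [0.6, -0.0, -3.6]
finger_gap: 0.0243
foot rel mouth mm [ 0.4 -0.2  0.3] axis [-0.251  0.064  0.966] lean 15.0
need (array([0.01, 1.97, 0.18]), array([1.501e+01, 1.000e-02, 3.000e-02])) F [ 0.6 -0.  -3.6] t 10.15 gap 0.0243
```

```bash
python3 -m inch '[[0,0.4,0,3,0,0,2],[0,0.4,0,3,0,0,2],[0,0.4,0,3,0,0,2],[0,0.4,0,3,0,0,2],[0,0.4,0,3,0,0,2]]'
python3 -m inch '[[0,0,0,0,0,0,2]]'
python3 plan.py 0 -4 0 0
```

```text
clock: 10.65
tcp_pos: [0.4846, -0.2886, 0.1979]
orientation: [-0.0, 0.79, 0.613, -0.0]
wrist_force: [-0.2, -0.6, -3.8]
finger_gap: 0.0246
clock: 10.75
tcp_pos: [0.4857, -0.289, 0.197]
orientation: [0.0, 0.79, 0.613, 0.0]
wrist_force: [0.2, 0.1, -5.3]
finger_gap: 0.0246
foot rel mouth mm [ 2.  -0.8  0.1] axis [-0. -0.  1.] lean 0.0
need (array([ 0.03, -0.21,  0.41]), array([ 0.01, -0.01,  0.08])) F [ 0.2  0.1 -5.3] t 10.75 gap 0.0246
```

```bash
python3 -m inch '[[0.05,-0.2,0.2,0,0,0,2],[0,0,0.2,0,0,0,2],[0,0,0,0,0,0,2]]'
python3 plan.py 0 -10 0 0
```

```text
clock: 11.05
tcp_pos: [0.4812, -0.2869, 0.1933]
orientation: [-0.0, 0.79, 0.613, 0.0]
wrist_force: [-0.7, -0.7, -4.6]
finger_gap: 0.0245
foot rel mouth mm [-2.5  1.3 -3.6] axis [-0. -0.  1.] lean 0.0
need (array([-0.06,  0.28,  0.64]), array([ 0.  , -0.01,  0.01])) F [-0.7 -0.7 -4.6] t 11.05 gap 0.0245
```

```bash
for i in 1 2 3 4; do python3 -m inch '[[0,0,0,0,0,0,2]]' >/dev/null; python3 plan.py 0 -10 0 0;done
```

```text
foot rel mouth mm [-2.2  1.  -3.1] axis [-0.  0.  1.] lean 0.0
need (array([-0.05,  0.24,  0.69]), array([0.03, 0.01, 0.01])) F [-0.1 -0.6 -4.5] t 11.15 gap 0.0243
foot rel mouth mm [-1.9  0.8 -3. ] axis [-0.001  0.001  1.   ] lean 0.0
need (array([-0.04,  0.21,  0.7 ]), array([0.04, 0.02, 0.02])) F [ 0.3  0.1 -3.5] t 11.25 gap 0.0244
foot rel mouth mm [-1.7  0.8 -3.1] axis [-0.001  0.     1.   ] lean 0.0
need (array([-0.03,  0.19,  0.69]), array([0.04, 0.02, 0.02])) F [ 0.1 -0.4 -5.4] t 11.35 gap 0.0248
foot rel mouth mm [-1.7  0.8 -3.2] axis [-0.  0.  1.] lean 0.0
need (array([-0.03,  0.18,  0.68]), array([0.02, 0.01, 0.02])) F [-1.1  0.4 -3.7] t 11.45 gap 0.0244
```

```bash
python3 -m inch '[[0,0.18,0,0,0,0,2],[0,0,0,0,0,0,2],[0,0,0,0,0,0,2],[0,0,0,0,0,0,2]]'; python3 plan.py 0 -10 0 0;python3 -m inch '[[0,0,0,0,0,0,2]]' >/dev/null; python3 plan.py 0 -10 0 0
```

```text
clock: 11.85
tcp_pos: [0.4838, -0.2877, 0.1935]
orientation: [-0.0, 0.79, 0.613, -0.0]
wrist_force: [-0.0, -0.6, -4.3]
finger_gap: 0.0244
foot rel mouth mm [ 0.1  0.5 -3.4] axis [0. 0. 1.] lean 0.0
need (array([-0.05,  0.01,  0.66]), array([-0.01,  0.  ,  0.04])) F [-0.  -0.6 -4.3] t 11.85 gap 0.0244
foot rel mouth mm [ 0.   0.5 -3.4] axis [0. 0. 1.] lean 0.0
need (array([-0.05,  0.01,  0.66]), array([-0.  ,  0.  ,  0.03])) F [ 0.2 -0.1 -3.9] t 11.95 gap 0.0244
```

Well centred, no contact. Slide down in small rows.

```bash
python3 -m inch '[[-0.05,0,0.2,0,0,0,2],[0,0,0.2,0,0,0,2],[0,0,0.2,0,0,0,2],[0,0,0,0,0,0,2]]'; python3 plan.py 0 -15 0 0;python3 -m inch '[[0,0,0,0,0,0,2]]' >/dev/null; python3 plan.py 0 -15 0 0
```

```text
clock: 12.35
tcp_pos: [0.4834, -0.288, 0.187]
orientation: [-0.0, 0.79, 0.613, -0.0]
wrist_force: [-0.9, 0.0, -4.4]
finger_gap: 0.0248
foot rel mouth mm [-0.4  0.2 -9.9] axis [ 0.001 -0.     1.   ] lean 0.0
need (array([-0.01,  0.03,  0.51]), array([-0.04, -0.02,  0.03])) F [-0.9  0.  -4.4] t 12.35 gap 0.0248
foot rel mouth mm [-0.2  0.  -9.5] axis [ 0. -0.  1.] lean 0.0
need (array([0.  , 0.02, 0.55]), array([-0.01, -0.  ,  0.03])) F [-0.4 -0.7 -3.9] t 12.45 gap 0.0248
```

```bash
python3 -m inch '[[0,0,0.3,0,0,0,2],[0,0,0.4,0,0,0,2],[0,0,0.4,0,0,0,2],[0,0,0.4,0,0,0,2],[0,0,0,0,0,0,2]]'; python3 plan.py 0 -40 0 0
```

```text
clock: 12.95
tcp_pos: [0.4832, -0.2879, 0.1716]
orientation: [-0.001, 0.79, 0.613, -0.0]
wrist_force: [-1.3, -0.2, -4.9]
finger_gap: 0.0245
foot rel mouth mm [ -0.6   0.4 -25.3] axis [ 0.001 -0.001  1.   ] lean 0.1
need (array([-0.02,  0.06,  1.47]), array([-0.08, -0.03,  0.03])) F [-1.3 -0.2 -4.9] t 12.95 gap 0.0245
```

```bash
python3 -m inch '[[0,0.03,0.4,0,0,0,2],[0,0,0.4,0,0,0,2],[0,0,0.4,0,0,0,2],[0,0,0.4,0,0,0,2],[0,0,0,0,0,0,2]]'; python3 plan.py 0 -50 0 0
```

```text
clock: 13.45
tcp_pos: [0.4836, -0.288, 0.1557]
orientation: [-0.001, 0.79, 0.613, -0.0]
wrist_force: [-0.1, 0.3, -4.3]
finger_gap: 0.0248
foot rel mouth mm [ -0.3   0.2 -41.2] axis [ 0.001 -0.001  1.   ] lean 0.1
need (array([-0.01,  0.02,  0.88]), array([-0.07, -0.03,  0.03])) F [-0.1  0.3 -4.3] t 13.45 gap 0.0248
```

```bash
python3 -m inch '[[0,0,0.3,0,0,0,2],[0,0,0.4,0,0,0,2],[0,0,0.3,0,0,0,2],[0,0,0,0,0,0,2],[0,0,0,0,0,0,2]]'; python3 plan.py 0 -55 0 0
```

```text
clock: 13.95
tcp_pos: [0.4839, -0.2882, 0.1464]
orientation: [-0.0, 0.79, 0.613, -0.0]
wrist_force: [-0.6, 0.1, -2.8]
finger_gap: 0.0248
foot rel mouth mm [  0.1  -0.1 -50.5] axis [ 0. -0.  1.] lean 0.0
need (array([ 0.  , -0.02,  0.45]), array([-0.01, -0.  ,  0.03])) F [-0.6  0.1 -2.8] t 13.95 gap 0.0248
```

```bash
python3 -m inch '[[0,0,0.15,0,0,0,2],[0,0,0.1,0,0,0,2],[0,0,0,0,0,0,2]]'; python3 plan.py 0 -55 0 0
```

```text
clock: 14.25
tcp_pos: [0.4839, -0.2883, 0.1439]
orientation: [-0.0, 0.79, 0.613, -0.0]
wrist_force: [0.3, 0.7, -3.4]
finger_gap: 0.0244
foot rel mouth mm [  0.2  -0.1 -53. ] axis [0. 0. 1.] lean 0.0
need (array([ 0.01, -0.02,  0.2 ]), array([-0.  ,  0.  ,  0.03])) F [ 0.3  0.7 -3.4] t 14.25 gap 0.0244
```

```bash
for i in 1; do python3 -m inch '[[0,0,0.1,0,0,0,2],[0,0,0,0,0,0,2]]'; python3 -m inch '[[0,0,0.1,0,0,0,2],[0,0,0,0,0,0,2]]';done; python3 plan.py 0 -55 0 0
```

```text
clock: 14.45
tcp_pos: [0.4839, -0.2883, 0.1429]
orientation: [-0.0, 0.79, 0.613, -0.0]
wrist_force: [-0.6, 0.4, -4.4]
finger_gap: 0.0246
clock: 14.65
tcp_pos: [0.484, -0.2884, 0.1424]
orientation: [0.0, 0.79, 0.613, 0.0]
wrist_force: [-0.9, 0.7, -0.5]
finger_gap: 0.0245
foot rel mouth mm [  0.3  -0.3 -54.5] axis [-0.  0.  1.] lean 0.0
need (array([ 0.02, -0.03,  0.05]), array([0.03, 0.02, 0.03])) F [-0.9  0.7 -0.5] t 14.65 gap 0.0245
```

Contact begins (weight is coming off). A touch more, then look.

```bash
python3 -m inch '[[0,0,0.04,0,0,0,2],[0,0,0,0,0,0,2],[0,0,0,0,0,0,2]]'; python3 plan.py 0 -55 0 0; python3 -c "
from h import *
p=vision.read_camera('scene');save('s5.png',cv2.resize(p['pixels'][80:280,100:300],None,fx=3,fy=3))"
```

```text
clock: 14.95
tcp_pos: [0.4841, -0.2884, 0.1424]
orientation: [0.0, 0.79, 0.613, 0.0]
wrist_force: [-3.0, 1.3, 5.5]
finger_gap: 0.0247
foot rel mouth mm [  0.4  -0.3 -54.5] axis [-0.001  0.001  1.   ] lean 0.1
need (array([ 0.01, -0.04,  0.05]), array([0.04, 0.03, 0.03])) F [-3.   1.3  5.5] t 14.95 gap 0.0247
```

View pics/s5.png

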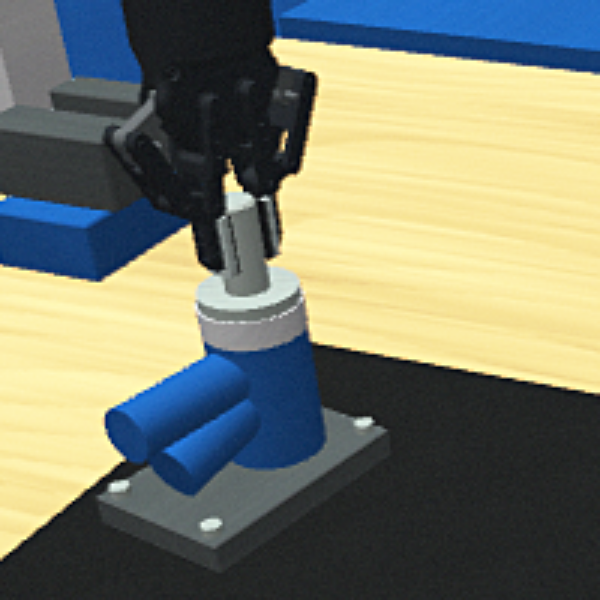

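The collar rests on the ring all round (~(248,300) in the crop), pressing about 10 N. Release and retreat upward.

```bash
python3 -m inch '[[0,0,0,0,0,0,3.2],[0,0,0,0,0,0,4.5],[0,0,0,0,0,0,6],[0,0,0,0,0,0,6],[0,0,0,0,0,0,6]]'
python3 -m inch '[[0,0,-1.5,0,0,0,6],[0,0,-3,0,0,0,6],[0,0,-3,0,0,0,6],[0,0,-3,0,0,0,6],[0,0,-2,0,0,0,6]]'
python3 -m inch '[[-4,0,0,0,0,0,6],[-4,0,0,0,0,0,6],[-4,0,0,0,0,0,6],[0,0,0,0,0,0,6],[0,0,0,0,0,0,6]]'
python3 look.py w7.png; python3 -c "
from h import *
for n in('scene','top'):
    p=vision.read_camera(n);save(n+'9.png',p['pixels']);P=pts(p);V=p['depth']>0
    for nm,c,lo,hi in(('handle',(.484,-.288),.168,.19),('collar',(.484,-.288),.123,.133),('thin',(.56,.03),.112,.125)):
        q=P[V&(np.hypot(P[...,0]-c[0],P[...,1]-c[1])<.045)&(P[...,2]>lo)&(P[...,2]<hi)]
        print(n,nm,len(q),((q.min(0)+q.max(0))/2).round(4),np.median(q,0).round(4),np.ptp(q,axis=0).round(3))"
```

```text
clock: 15.5
tcp_pos: [0.484, -0.2883, 0.1415]
orientation: [-0.0, 0.79, 0.613, -0.0]
wrist_force: [0.1, 0.2, 1.1]
finger_gap: 0.0601
clock: 16.0
tcp_pos: [0.4844, -0.2887, 0.269]
orientation: [0.001, 0.79, 0.613, 0.0]
wrist_force: [0.2, 0.1, 0.6]
finger_gap: 0.0604
clock: 16.5
tcp_pos: [0.4537, -0.4052, 0.2661]
orientation: [-0.0, 0.791, 0.612, 0.0]
wrist_force: [0.1, 0.5, -0.2]
finger_gap: 0.0598
[ 0.4537 -0.4052  0.2661] [[0.001, 0.961, 0.276, 0.07], [1.0, -0.001, -0.001, 0.0], [-0.001, 0.276, -0.961, -0.143], [0.0, 0.0, 0.0, 1.0]] [-0.86  0.38  0.22  1.42  0.    0.96]
tube top 3963 [ 0.4799 -0.2975  0.1284] [ 0.4838 -0.2904  0.121 ] [0.0626 0.0617 0.018 ]
tube col 129 [ 0.5125 -0.3144  0.0624] [ 0.4924 -0.3147  0.0629] [0.066  0.0121 0.0138]
scene handle 198 [ 0.486  -0.2858  0.1763] [ 0.4908 -0.2827  0.1791] [0.024 0.026 0.016]
scene collar 391 [ 0.4848 -0.287   0.1279] [ 0.4948 -0.2781  0.1282] [0.062 0.061 0.01 ]
scene thin 179 [0.561  0.0283 0.1162] [0.5641 0.0294 0.1179] [0.025 0.025 0.007]
top handle 183 [ 0.4841 -0.2869  0.1767] [ 0.4834 -0.2859  0.1809] [0.025 0.025 0.017]
top collar 490 [ 0.4841 -0.287   0.128 ] [ 0.4774 -0.2798  0.1267] [0.059 0.059 0.01 ]
top thin 130 [0.5598 0.0285 0.1167] [0.5595 0.0284 0.1171] [0.025 0.024 0.009]
```

View pics/scene9.png

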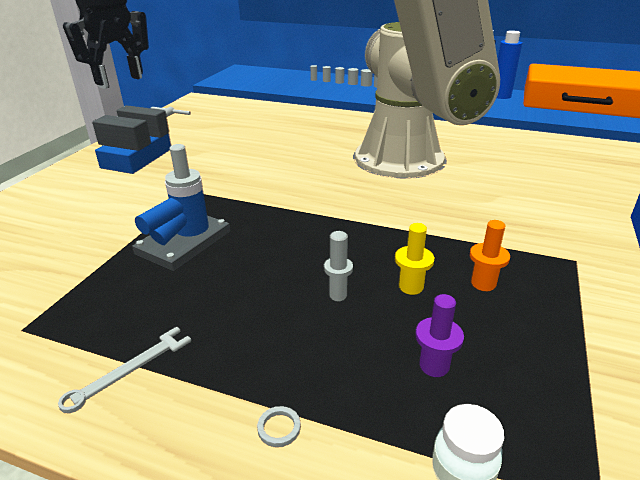

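The gauge stands upright and seated in the tube (184,175). Its collar top is at 0.128 m, which is the rim plus 8 mm. The thin gauge (339,265) is unmoved and the robot is clear.

```bash
python3 -c "
from h import *
print(workorder.hand_in(),get_state()['clock'])"
```

```text
the job is handed in; nothing more can be done
the job is handed in; nothing more can be done
```

The wider steel gauge is in the head tube with its collar resting on the rim, and I handed the job in at about 16.7 s; no verdict is reported. I gripped it by the handle and leaned it 15°. The lower edge of its foot went into the mouth first and I held it there about half a second. I then straightened it, slid it down in the grip until the collar met the rim at about 10 N, opened the fingers and backed off.

- **Gauge in the tube:** the top camera puts the handle and collar centres within 0.1 mm of each other, so the gauge stands upright. They are under 1 mm from the tube axis. The collar top is at 0.128 m, which matches the 0.120 m rim plus the 8 mm collar.
- **Thin gauge:** its measured position is within about 1 mm of the start.
- **Robot:** it stands clear, with the wrist force near zero.

**Disagreements:**
- The cameras differed by 1 to 2 mm on absolute positions.
- Some moves landed 1 to 2 mm off what I commanded. One overshot sideways in the mouth while straightened, and I corrected it before sliding down.
- None of the checks failed.

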